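# Point out the faulty casting and the scrap tub

### The job

Show the helper which casting to scrap: with the fingertips, point at the middle of the back of the piggy bank that has no ears, from two to four centimetres above it, and stay there for about two seconds. Then point in the same way at the middle of the open mouth of the round tub of clay scraps, again two to four centimetres above its rim, for about two seconds, and finish while still pointing there. Touch and move nothing, and do not go low over the two banks that have ears.

Things in the scene. Friction and masses are not known exactly. Their poses are not given: they have to be found in the camera images.
- pig_earless: the faulty piggy bank, the only one of the three without ears; free-standing raw-clay piggy bank, beige, 100 mm long, 68 mm wide, 80 mm tall; round barrel body on four short legs, snout 10 mm proud of the body, dark coin slot on its back. Origin: centre of its underside, on the ware board; x points from snout to tail, z up; the back is 80 mm above the origin
- pig_earless_back (a point): highest point in the middle of the earless bank's back, on its surface; z up
- pig_a: a sound piggy bank; free-standing raw-clay piggy bank, beige, 100 mm long, 68 mm wide, with two pointed ears at the snout end whose tips are about 94 mm high; round barrel body on four short legs, snout 10 mm proud of the body, dark coin slot on its back. Origin: centre of its underside, on the ware board; x points from snout to tail, z up; the back is 80 mm above the origin
- pig_a_back (a point): middle of that bank's back, on its surface, 80 mm above its origin
- pig_b: the other sound piggy bank, same as pig_a; its origin is the centre of its underside, its ears reach about 94 mm above that
- pig_b_back (a point): middle of that bank's back, on its surface, 80 mm above its origin
- board: plywood ware board lying on the bench, 150 x 390 x 18 mm (x, y, z), the three banks stand on it in a row about 125 mm apart. Origin: centre of its underside
- tub: round open grey plastic tub, 150 mm across the rim, 70 mm high, wall 4 mm, with lumps of scrap clay inside that stay below 50 mm. Stands on the bench to the left or right of the board. Origin: centre of its underside
- tub_mouth (a point): centre of the tub's mouth, level with its rim, 70 mm above the bench; z up
- mould: closed round plaster mould, off-white, 136 mm across, 100 mm high, with a black strap and a small pour hole drawn on top; stands on the other side of the board from the tub. Origin: centre of its underside
- brush: wooden brush, 200 mm long, lying on the bench beyond the board
- pot: empty terracotta pot, 72 mm across, 85 mm high, beyond the board. Origin: centre of its underside

How it is judged:
On the way, in this order (a step that is already met when the one before it is completed fails the run):
1. the fingers point at the back of the earless bank from just above, for 1.5 s (horizontal distance between the grasp point and pig_earless_back below 0.03 m and z of the grasp point in the frame of pig_earless_back between 0.01 and 0.08 m), for 1.5 s.
2. then the fingers point at the mouth of the tub from just above, for 1.5 s (horizontal distance between the grasp point and tub_mouth below 0.045 m and z of the grasp point in the frame of tub_mouth between 0.01 and 0.08 m), for 1.5 s.
At the end, for the whole second after the job is handed in: Still pointing at the tub: grasp point (about 2 cm behind the fingertips) within 45 mm of the tub's axis, 10 to 80 mm above its rim (for the bank: 30 mm, 10 to 80 mm). Banks upright within 0.1 rad; all loose things within 6 mm of their start (all of step 2 and distance of each of pig_earless, pig_a, pig_b, tub, mould, brush, pot from where it was at the start of the episode below 0.006 m and angle between each of pig_earless, pig_a, pig_b's own z axis and vertical below 0.1 rad); the robot touches nothing.
It fails at once if the robot touches a bank, the board, the tub or a bystander (contact force between any of the fingers, the arm and pig_earless above 0.3 N or contact force between any of the fingers, the arm and pig_a above 0.3 N or contact force between any of the fingers, the arm and pig_b above 0.3 N or contact force between any of the fingers, the arm and board above 0.3 N or contact force between any of the fingers, the arm and tub above 0.3 N or contact force between any of the fingers, the arm and mould above 0.3 N or contact force between any of the fingers, the arm and brush above 0.3 N or contact force between any of the fingers, the arm and pot above 0.3 N).
It fails at once if the fingers go low (grasp point within 40 mm sideways and less than 80 mm above the back) over a bank that has ears ((horizontal distance between the grasp point and pig_a_back below 0.04 m and z of the grasp point in the frame of pig_a_back below 0.08 m) or (horizontal distance between the grasp point and pig_b_back below 0.04 m and z of the grasp point in the frame of pig_b_back below 0.08 m)).
It fails at once if a bank or the tub is lifted or carried (distance of any of pig_earless, pig_a, pig_b, tub from where it was at the start of the episode above 0.015 m).
It also fails if it takes over 42 s, if anything falls off the work surface, if the arm or the gripper's body presses on something with over 40 N, if the wrist force passes 120 N, or if a joint passes its speed limit or range.

### The arm

A 7-joint arm with a two-finger parallel gripper is mounted at the origin on the work surface. World frame = base frame: x ahead of the robot, y to its left, z up, the work surface at z = 0. Lengths are in m, angles in rad, forces in N, time in s.
With the tool pointing down it reaches from about 0.4 to 0.875 m from the base axis. Payload 19.3 kg.
Tool frame: the origin (TCP) lies on the centre line of the jaws, within the pads' length; the fingertips stand 8 mm ahead of it and the grasp point (between the pads) lies 11 mm behind it; y points along the fingers, z is the direction in which the jaws open and shut, and the axes are right-handed (so a half turn about y gives the same grasp; the last joint's range is limited). The gripper opens to 85 mm and grips with 20 to 120 N. Pads are 22 mm wide; open, the fingers measure 114 mm over their backs; the gripper's body (76 mm by 85 mm) begins 54 mm behind the grasp point. The pads swing forward as they close: fully open they stand 13 mm farther back than shut.
Start: joints at [1.203, 0.521, -0.036, 1.599, 0.021, 1.021, -0.113], TCP at [0.183, -0.597, 0.239] pointing down, gripper open.
Joint ranges: [-2.91, 2.91], [-0.3, 2.13], [-1.5, 1.42], [0.17, 2.43], [-1.26, 4.41], [0.16, 1.93], [-2.52, 2.52]. Speed limits (rad/s): [1.89, 1.89, 2.39, 2.39, 3.01, 3.01, 3.01].

### API

Orientations are given as a unit quaternion [x, y, z, w].
In Python, from station import r gives the robot as it stands. The module is installed in compiled form; this text tells all that it offers.
- The arm moves only by the tool servo_tool, never from a script. Its argument "rows" is a list that holds one entry, the list of rows, each a list of 7 numbers: the shift along the tool's x, y, z in units of 30 mm (1.0 is 30 mm), then the turn, a rotation vector about the tool's x, y, z in units of 8 degrees (1.0 is 8 degrees), then the opening in per cent of the stroke, from 0 (shut) to 100 (fully open). A call has 1 to 8 rows; each row shifts and turns the commanded pose from where the row before left it, along the tool's axes as they then stand; what a row does not reach is not made up. A row lasts 1/8 s, in which the tool goes at most 62.5 mm and 10.7 degrees, less where a joint would pass 70% of its speed; a pose out of reach is approached as far as the arm can. A call is refused whole if a number of a shift passes 1 or a number of a turn 1, either way. A call with a gripper value outside its range is refused whole. The fingers move at their own pace and stop on an object; "squeeze" is the grip in N (left out, the last holds). Time passes only in rows, so rows that do not move let the fingers close. It gives the time, the measured TCP pose, the force and the opening at its end, in the units of the state.
- r.get_state(): the state, without advancing time (a new reading comes with each control period).
- r.snapshot(name): name is "scene" or "top" or "wrist"; returns (picture, depth): 420x560x3 uint8, blue, green, red; 420x560 float32, m along the optical axis (not along the pixel's ray), 0 where there is no reading.
- r.camera_model(name): a dict with "fx", "fy", "cx", "cy" (pixels), "camera_from_world" (4x4, takes a point from world to camera coordinates); the wrist camera has in their place "hand_eye" (4x4, takes a point from camera to tool coordinates, whose origin is the TCP and whose axes are the tool frame's). Camera axes: x right, y down, z forward; pixel columns grow to the right and rows downward; lengths in m; the calibration is good to about 2 mm. The wrist camera is an equidistant fisheye: a pixel r from the principal point sees the ray r / f radians off the axis. A picture is of the moment at which its call begins: read the wrist's pose just before it. camera_model takes no time and is no camera call.
- r.close_job(): hands the job in, once; it reports no verdict.
The state is a dict: "t": time; "joints": joint angles; "qd": joint speeds; "joint_torque": joint torques, N m; "eef_pos": TCP position; "orientation": TCP orientation; "force": force on the tool from outside, world axes, zero at the start; "ft_torque": the same for the moment, N m; "finger_gap": finger opening in m.
Only numpy, scipy, OpenCV 4.12 (cv2) and the standard library are available. Lean on these libraries where they do the work, as an engineer would, in place of code of your own. Each camera call takes 0.05 s, during which the arm holds its last target.

## Working session

There is one attempt and no reset: what is moved stays moved. The work goes in short steps, Python scripts to look and compute and a tool call to move; the robot and the scene stay as the last step left them, time stands still between calls to the robot, and variables do not carry over. Pictures are saved under pics/ and viewed, and the job is handed in when it is done.

Besides the shell and the picture viewer there is one more tool, called after "Call:" as name([rows], argument=value, ...), one row to a line, values as JSON. servo_tool: Moves the arm, as the interface text tells. Its arguments: {"type":"object","properties":{"rows":{"type":"array","items":{"type":"array","items":{"type":"array","items":{"type":"number"}}}},"squeeze":{"type":"number"}},"required":["rows"]}

```bash
mkdir -p pics; python3 - <<'E'
from station import r
import cv2,numpy as np
s=r.get_state();print({k:np.round(v,3).tolist() for k,v in s.items()})
for n in("scene","top"):
    p,d=r.snapshot(n);cv2.imwrite(f"pics/{n}0.png",p);np.savez(f"{n}0.npz",p=p,d=d)
    m=r.camera_model(n);print(n,{k:np.round(v,4).tolist() for k,v in m.items()})
E
```

```text
{'t': 0.0, 'joints': [1.203, 0.522, -0.036, 1.6, 0.021, 1.021, -0.113], 'qd': [0.001, -0.0, 0.001, 0.0, -0.0, 0.0, -0.001], 'joint_torque': [0.001, -92.708, 1.98, -36.992, 0.018, 0.008, -0.0], 'eef_pos': [0.183, -0.597, 0.239], 'orientation': [-0.105, 0.7, -0.699, 0.105], 'force': [-0.041, 0.497, 1.41], 'ft_torque': [0.033, 0.02, 0.014], 'finger_gap': 0.085}
scene {'fx': 454.6241, 'fy': 454.6241, 'cx': 287.0815, 'cy': 211.7465, 'camera_from_world': [[0.1555, 0.9876, 0.0205, -0.0945], [0.6272, -0.0827, -0.7745, -0.3101], [-0.7632, 0.1333, -0.6323, 1.6511], [0.0, 0.0, 0.0, 1.0]]}
top {'fx': 446.3159, 'fy': 446.3159, 'cx': 273.4175, 'cy': 214.1151, 'camera_from_world': [[0.0936, -0.9956, 0.0036, -0.0403], [-0.9744, -0.0924, -0.2052, 0.6319], [0.2046, 0.0157, -0.9787, 1.0998], [0.0, 0.0, 0.0, 1.0]]}
```

View pics/scene0.png

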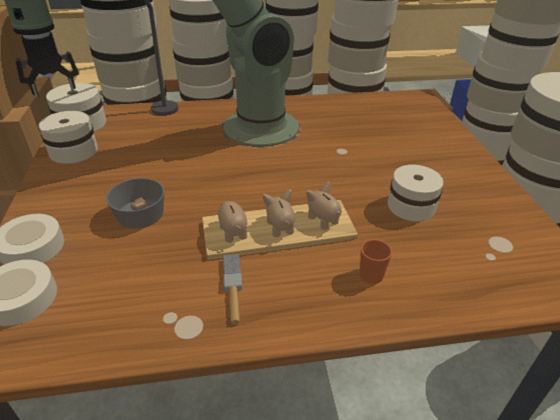

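View pics/top0.png

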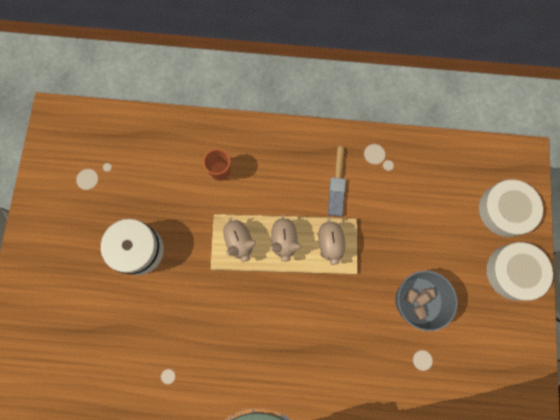

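The scene view shows the earless-looking bank at about (233,218) and the tub at (137,203). In the top view they are at (332,240) and (427,300). Next I'll zoom in to confirm the ears and measure positions.

```bash
cat > h.py <<'E'
import numpy as np,cv2
from station import r
def ray(n,uv,z):
    m=r.camera_model(n);T=np.array(m["camera_from_world"]);R=T[:3,:3];c=-R.T@T[:3,3]
    d=R.T@np.array([(uv[0]-m["cx"])/m["fx"],(uv[1]-m["cy"])/m["fy"],1]);return c+d*(z-c[2])/d[2]
def cloud(n,d):
    m=r.camera_model(n);T=np.array(m["camera_from_world"]);v,u=np.indices(d.shape)
    P=np.stack([(u-m["cx"])/m["fx"]*d,(v-m["cy"])/m["fy"]*d,d],-1)
    W=(P-T[:3,3])@T[:3,:3];W[d<=0]=np.nan;return W
E
python3 - <<'E'
from h import *
a=np.load("scene0.npz");b=np.load("top0.npz")
A=cv2.resize(a["p"][170:260,190:370],(800,400),interpolation=cv2.INTER_CUBIC)
B=cv2.resize(b["p"][210:280,205:365],(800,350),interpolation=cv2.INTER_CUBIC)[:200*1+150]
cv2.imwrite("pics/z.png",cv2.resize(np.vstack([A,B]),(640,600)))
for n,f in(("top",b),("scene",a)):
    W=cloud(n,f["d"]);z=W[...,2]
    box=(W[...,0]>.35)&(W[...,0]<.9)&(abs(W[...,1])<.5)
    m=(box&(z>.055)&(z<.16)).astype(np.uint8)
    k,l,st,c=cv2.connectedComponentsWithStats(m)
    for i in range(1,k):
        if st[i,4]<60:continue
        q=W[l==i];top=q[q[:,2]>np.percentile(q[:,2],70)]
        lo,hi=q.min(0),q.max(0)
        print(n,np.round(c[i]),st[i,4],"bb",np.round(lo,3),np.round(hi,3),"topmean",np.round(top.mean(0),3))
    g=W[box&(abs(z)<.01)];print("bench z",np.median(g[:,2]))
# tub rim ellipse in top
hsv=cv2.cvtColor(b["p"],cv2.COLOR_BGR2HSV)
m=cv2.inRange(hsv,(0,0,0),(179,90,140));m[:260]=0;m[:,:390]=0;m[340:]=0;m[:,465:]=0
cs=max(cv2.findContours(m,0,2)[0],key=cv2.contourArea);e=cv2.fitEllipse(cv2.convexHull(cs));print(e,ray("top",e[0],.07))
# dark slot centres, top
g=cv2.cvtColor(b["p"],cv2.COLOR_BGR2GRAY)
for x0,x1 in((226,250),(274,297),(322,344)):
    s=g[230:248,x0:x1].astype(float);w=s<s.min()+25;v,u=np.nonzero(w);uv=(u.mean()+x0,v.mean()+230);print("slot",uv,ray("top",uv,.098))
E
```

```text
top [216. 161.] 290 bb [0.721 0.146 0.055] [0.792 0.217 0.089] topmean [0.755 0.181 0.085]
top [284. 239.] 945 bb [ 0.513 -0.055  0.058] [0.629 0.021 0.113] topmean [ 0.559 -0.016  0.1  ]
top [130. 247.] 2520 bb [0.443 0.305 0.055] [0.58  0.443 0.106] topmean [0.511 0.375 0.101]
top [238. 240.] 940 bb [0.501 0.057 0.058] [0.609 0.145 0.115] topmean [0.545 0.099 0.1  ]
top [331. 242.] 919 bb [ 0.517 -0.17   0.059] [ 0.632 -0.101  0.103] topmean [ 0.577 -0.136  0.095]
top [433. 301.] 524 bb [ 0.374 -0.458  0.055] [ 0.523 -0.311  0.075] topmean [ 0.45  -0.388  0.071]
bench z -0.0010522138496098436
scene [417. 185.] 1766 bb [0.451 0.304 0.055] [0.589 0.441 0.105] topmean [0.522 0.374 0.102]
scene [135. 195.] 668 bb [ 0.378 -0.459  0.055] [ 0.53  -0.312  0.074] topmean [ 0.456 -0.39   0.071]
scene [324. 203.] 842 bb [0.518 0.057 0.055] [0.615 0.143 0.113] topmean [0.553 0.098 0.1  ]
scene [280. 210.] 855 bb [ 0.523 -0.056  0.055] [0.636 0.02  0.115] topmean [ 0.568 -0.017  0.101]
scene [232. 217.] 754 bb [ 0.525 -0.173  0.055] [ 0.639 -0.102  0.102] topmean [ 0.586 -0.137  0.096]
scene [376. 254.] 652 bb [0.724 0.145 0.055] [0.797 0.216 0.09 ] topmean [0.76  0.18  0.085]
bench z 0.0012197579099342236
((426.6750183105469, 300.4038391113281), (58.657344818115234, 62.67575454711914), 124.0843505859375) [ 0.4484716  -0.38329728  0.07      ]
slot (np.float64(243.6081081081081), np.float64(234.90540540540542)) [0.56591326 0.0883014  0.098     ]
slot (np.float64(288.6860465116279), np.float64(237.43023255813952)) [ 0.57019255 -0.02499016  0.098     ]
slot (np.float64(339.24242424242425), np.float64(236.86363636363637)) [ 0.58358458 -0.15128529  0.098     ]
```

View pics/z.png

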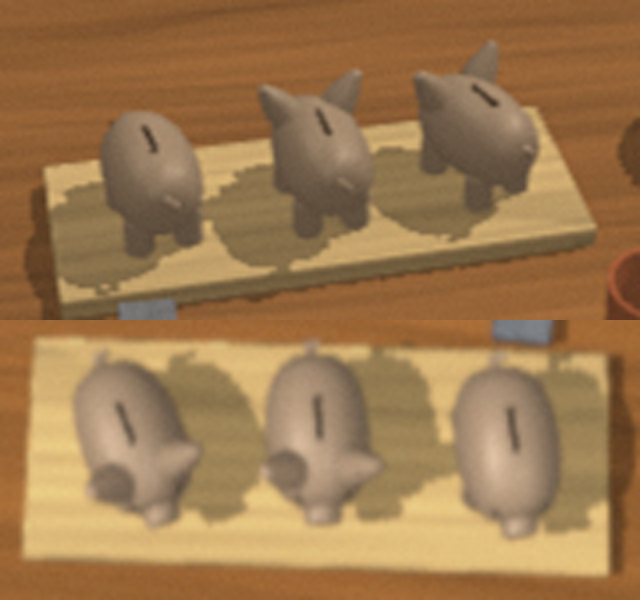

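```bash
cat >> h.py <<'E'
from scipy.spatial.transform import Rotation as Ro
PIG=np.array([.578,-.137,.098]);TUB=np.array([.451,-.386,.07])
def go(t):
    s=r.get_state();R=Ro.from_quat(s["orientation"]).as_matrix()
    print("t",round(s["t"],2),"tcp",np.round(s["eef_pos"],4),"gap",s["finger_gap"],"F",np.round(s["force"],2));print("axes\n",np.round(R,3))
    print("tool units",np.round(R.T@(np.array(t)-s["eef_pos"])/.03,2),"q",np.round(s["joints"],2))
E
python3 - <<'E'
from h import *
print(ray("top",(333.5,237.5),.098),ray("scene",(231.9,209.1),.098))
go(PIG+[0,0,.12])
E
```

```text
[ 0.58061343 -0.13702756  0.098     ] [ 0.58694965 -0.1367889   0.098     ]
t 0.1 tcp [ 0.1833 -0.5972  0.2388] gap 0.08508231957175841 F [-0.51 -0.06 -0.24]
axes
 [[-0.956 -0.     0.293]
 [-0.293  0.001 -0.956]
 [ 0.    -1.    -0.001]]
tool units [-17.08   0.7  -10.81] q [ 1.2   0.52 -0.04  1.6   0.02  1.02 -0.11]
```

Call:
servo_tool([
  [[-0.9,0,-0.6,0,0,0,0],[-0.95,0,-0.6,0,0,0,0],[-0.95,0,-0.6,0,0,0,0],[-0.95,0,-0.6,0,0,0,0],[-0.95,0,-0.6,0,0,0,0],[-0.95,0,-0.6,0,0,0,0],[-0.95,0,-0.6,0,0,0,0],[-0.95,0,-0.6,0,0,0,0]],
], squeeze=20)

```text
t: 1.1
eef_pos: [0.3582, -0.3924, 0.2391]
orientation: [-0.105, 0.699, -0.699, 0.105]
force: [0.7, -0.4, 0.1]
finger_gap: -0.0
```

Call:
servo_tool([
  [[-0.95,0,-0.6,0,0,0,0],[-0.95,0,-0.6,0,0,0,0],[-0.95,0,-0.6,0,0,0,0],[-0.95,0,-0.6,0,0,0,0],[-0.95,0,-0.6,0,0,0,0],[-0.95,0,-0.6,0,0,0,0],[-0.95,0,-0.6,0,0,0,0],[0,0,0,0,0,0,0]],
])

```text
t: 2.1
eef_pos: [0.5126, -0.2121, 0.2389]
orientation: [-0.106, 0.699, -0.699, 0.106]
force: [-0.8, -0.4, 0.3]
finger_gap: -0.0005
```

```bash
python3 - <<'E'
from h import *
go([.580,-.137,.218])
E
```

```text
t 2.1 tcp [ 0.5126 -0.2121  0.2389] gap -0.00047551613908110253 F [-0.85 -0.38  0.31]
axes
 [[-0.955 -0.     0.297]
 [-0.297  0.001 -0.955]
 [-0.    -1.    -0.001]]
tool units [-2.89  0.7  -1.72] q [ 0.42  0.41 -0.17  1.78  0.08  0.95 -1.06]
```

Move over the bank, then check with the cameras before going down.

Call:
servo_tool([
  [[-0.9,0,-0.6,0,0,0,0],[-0.9,0,-0.6,0,0,0,0],[-0.9,0.3,-0.5,0,0,0,0],[-0.2,0.4,0,0,0,0,0],[0,0,0,0,0,0,0],[0,0,0,0,0,0,0]],
])

```text
t: 2.85
eef_pos: [0.579, -0.1414, 0.2185]
orientation: [0.104, -0.699, 0.7, -0.104]
force: [1.3, 0.2, 0.8]
finger_gap: -0.0001
```

```bash
python3 - <<'E'
from h import *
go([.580,-.137,.140])
m=r.camera_model("wrist");print({k:np.round(v,3).tolist() for k,v in m.items()})
w,d=r.snapshot("wrist");s,_=r.snapshot("scene")
cv2.imwrite("pics/w1.png",w);cv2.imwrite("pics/s1.png",s)
E
```

```text
t 2.85 tcp [ 0.579  -0.1414  0.2185] gap -0.00013345507962102843 F [1.32 0.18 0.79]
axes
 [[-0.956 -0.     0.292]
 [-0.292 -0.    -0.956]
 [ 0.    -1.     0.   ]]
tool units [-0.08  2.62 -0.13] q [ 0.27  0.5  -0.18  1.69  0.11  0.96 -1.23]
{'fx': 325.192, 'fy': 325.192, 'cx': 273.602, 'cy': 215.596, 'hand_eye': [[0.0, 0.947, 0.322, -0.083], [0.0, -0.322, 0.947, -0.134], [1.0, -0.0, -0.0, -0.0], [0.0, 0.0, 0.0, 1.0]]}
```

View pics/w1.png

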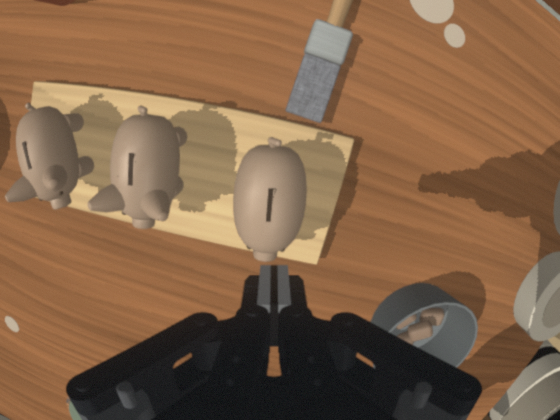

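View pics/s1.png

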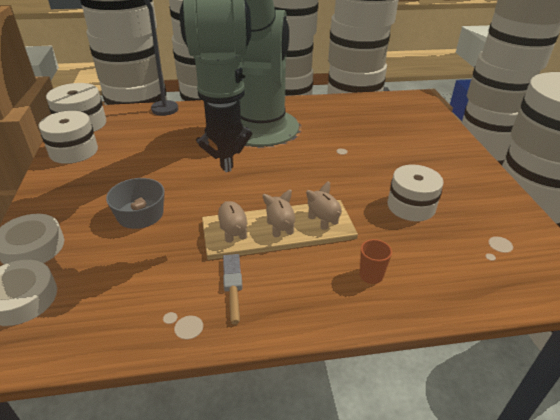

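The wrist view shows the earless bank ahead of the closed fingertips: slot at (270,205), body centre about (270,198). I'll cross-check its position.

```bash
cat >> h.py <<'E'
def wray(uv,z,s):
    m=r.camera_model("wrist");a=(np.array(uv)-[m["cx"],m["cy"]])/m["fx"];th=np.hypot(*a)
    d=np.array([*(a/th*np.sin(th)),np.cos(th)]);H=np.array(m["hand_eye"]);R=Ro.from_quat(s["orientation"]).as_matrix()
    o=R@H[:3,3]+s["eef_pos"];d=R@H[:3,:3]@d;return o+d*(z-o[2])/d[2]
E
python3 - <<'E'
from h import *
s=r.get_state()
for n,uv,z in(("slot",(270,205),.098),("body",(270,198),.08),("tub rim c",(425,328),.07)):print(n,wray(uv,z,s))
E
```

```text
slot [ 0.58368604 -0.13618974  0.098     ]
body [ 0.58449459 -0.1357558   0.08      ]
tub rim c [ 0.48375109 -0.35900633  0.07      ]
```

Call:
servo_tool([
  [[-0.1,0.7,-0.1,0,0,0,0],[0,0.7,0,0,0,0,0],[0,0.7,0,0,0,0,0],[0,0.5,0,0,0,0,0],[0,0,0,0,0,0,0],[0,0,0,0,0,0,0]],
])

```text
t: 3.7
eef_pos: [0.582, -0.1365, 0.1411]
orientation: [0.104, -0.699, 0.699, -0.105]
force: [-0.5, 0.8, 0.3]
finger_gap: -0.0001
```

```bash
python3 - <<'E'
from h import *
go([.581,-.137,.140])
w,d=r.snapshot("wrist");s,_=r.snapshot("scene")
v=np.vstack([cv2.resize(w[150:360,100:450],(500,300)),cv2.resize(s[120:255,180:405],(500,300))])
cv2.imwrite("pics/v2.png",v)
E
```

```text
t 3.7 tcp [ 0.582  -0.1365  0.1411] gap -0.00014649629301808904 F [-0.53  0.77  0.29]
axes
 [[-0.956  0.001  0.293]
 [-0.293 -0.    -0.956]
 [-0.001 -1.     0.   ]]
tool units [0.04 0.04 0.01] q [ 0.25  0.6  -0.17  1.75  0.14  0.8  -1.26]
```

View pics/v2.png

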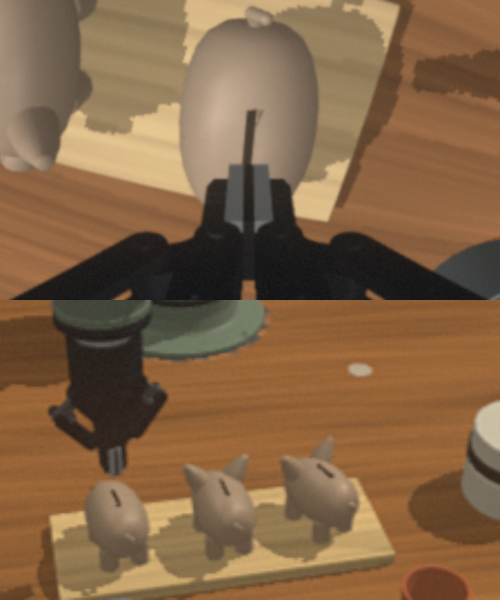

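The fingertips are about 3 cm above the coin slot of the earless bank, with clear space around them. Holding here.

Call:
servo_tool([
  [[0,0,0,0,0,0,0],[0,0,0,0,0,0,0],[0,0,0,0,0,0,0],[0,0,0,0,0,0,0],[0,0,0,0,0,0,0],[0,0,0,0,0,0,0],[0,0,0,0,0,0,0],[0,0,0,0,0,0,0]],
])

```text
t: 4.8
eef_pos: [0.5816, -0.1363, 0.1403]
orientation: [-0.105, 0.699, -0.699, 0.105]
force: [0.5, -0.4, 0.6]
finger_gap: 0.0001
```

Call:
servo_tool([
  [[0,0,0,0,0,0,0],[0,0,0,0,0,0,0],[0,0,0,0,0,0,0],[0,0,0,0,0,0,0],[0,0,0,0,0,0,0],[0,0,0,0,0,0,0],[0,0,0,0,0,0,0],[0,0,0,0,0,0,0]],
])

```text
t: 5.8
eef_pos: [0.5816, -0.1364, 0.1403]
orientation: [-0.105, 0.699, -0.699, 0.105]
force: [0.5, -0.9, 0.2]
finger_gap: 0.0001
```

Call:
servo_tool([
  [[0,-0.7,0,0,0,0,0],[0,-0.8,0,0,0,0,0],[0,-0.8,0,0,0,0,0],[0,0,0,0,0,0,0]],
])

```text
t: 6.3
eef_pos: [0.5824, -0.1365, 0.2109]
orientation: [0.104, -0.699, 0.7, -0.106]
force: [0.3, 0.0, -0.3]
finger_gap: -0.0002
```

```bash
python3 - <<'E'
from h import *
go([.451,-.386,.21])
E
```

```text
t 6.3 tcp [ 0.5824 -0.1365  0.2109] gap -0.0002093483794335825 F [ 0.31  0.01 -0.32]
axes
 [[-0.956  0.003  0.293]
 [-0.293 -0.001 -0.956]
 [-0.002 -1.     0.001]]
tool units [6.63 0.02 6.67] q [ 0.26  0.51 -0.18  1.7   0.11  0.94 -1.24]
```

Call:
servo_tool([
  [[0.8,0,0.8,0,0,0,0],[0.85,0,0.85,0,0,0,0],[0.85,0,0.85,0,0,0,0],[0.85,0,0.85,0,0,0,0],[0.85,0,0.85,0,0,0,0],[0.85,0,0.85,0,0,0,0],[0.85,0,0.85,0,0,0,0],[0.7,0,0.7,0,0,0,0]],
])

```text
t: 7.3
eef_pos: [0.4493, -0.3849, 0.2085]
orientation: [-0.105, 0.7, -0.699, 0.104]
force: [-0.0, 0.4, -0.1]
finger_gap: 0.0
```

Call:
servo_tool([
  [[0,0,0,0,0,0,0],[0,0,0,0,0,0,0]],
])

```text
t: 7.55
eef_pos: [0.4506, -0.3831, 0.2087]
orientation: [-0.105, 0.7, -0.699, 0.105]
force: [0.2, 0.2, 0.1]
finger_gap: -0.0002
```

```bash
python3 - <<'E'
from h import *
go([.451,-.386,.112])
s=r.get_state();w,d=r.snapshot("wrist");c,_=r.snapshot("scene")
cv2.imwrite("pics/w3.png",w);cv2.imwrite("pics/s3.png",c)
E
```

```text
t 7.55 tcp [ 0.4506 -0.3831  0.2087] gap -0.00015357494046624277 F [0.19 0.15 0.12]
axes
 [[-0.956 -0.     0.294]
 [-0.294  0.001 -0.956]
 [ 0.    -1.    -0.001]]
tool units [0.01 3.22 0.1 ] q [ 0.71  0.5  -0.14  1.72  0.09  0.93 -0.74]
```

View pics/w3.png

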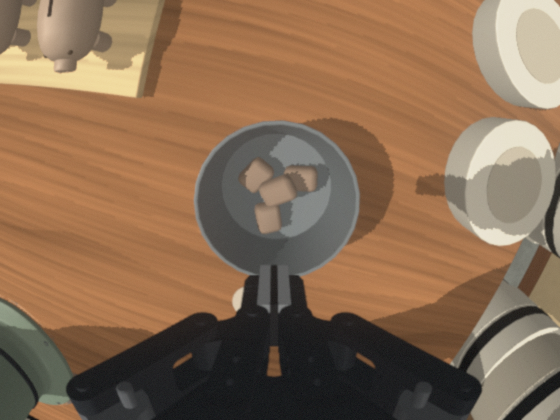

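View pics/s3.png

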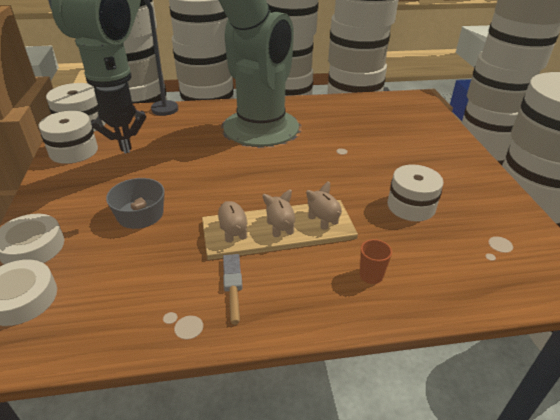

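The wrist view shows the tub rim as a near-circle centred at about (277,200). In the scene view the banks are where they were.

```bash
python3 - <<'E'
from h import *
print(wray((277,200),.07,r.get_state()))
E
```

```text
[ 0.45605441 -0.38372766  0.07      ]
```

Call:
servo_tool([
  [[0,0.8,0.1,0,0,0,0],[0,0.8,0,0,0,0,0],[0,0.8,0,0,0,0,0],[0,0.7,0,0,0,0,0],[0,0,0,0,0,0,0],[0,0,0,0,0,0,0],[0,0,0,0,0,0,0],[0,0,0,0,0,0,0]],
])

```text
t: 8.65
eef_pos: [0.4515, -0.3867, 0.1169]
orientation: [0.105, -0.699, 0.7, -0.105]
force: [0.2, 0.4, 0.4]
finger_gap: -0.0002
```

Call:
servo_tool([
  [[0,0,0,0,0,0,0],[0,0,0,0,0,0,0],[0,0,0,0,0,0,0],[0,0,0,0,0,0,0],[0,0,0,0,0,0,0],[0,0,0,0,0,0,0],[0,0,0,0,0,0,0],[0,0,0,0,0,0,0]],
])

```text
t: 9.65
eef_pos: [0.4513, -0.3866, 0.1163]
orientation: [-0.105, 0.699, -0.699, 0.105]
force: [0.1, 1.0, -0.2]
finger_gap: -0.0001
```

Call:
servo_tool([
  [[0,0,0,0,0,0,0],[0,0,0,0,0,0,0],[0,0,0,0,0,0,0],[0,0,0,0,0,0,0],[0,0,0,0,0,0,0],[0,0,0,0,0,0,0],[0,0,0,0,0,0,0],[0,0,0,0,0,0,0]],
])

```text
t: 10.65
eef_pos: [0.4513, -0.3866, 0.1163]
orientation: [0.105, -0.699, 0.699, -0.105]
force: [0.6, 0.2, -0.0]
finger_gap: 0.0002
```

```bash
python3 - <<'E'
from h import *
go([.451,-.386,.112])
w,d=r.snapshot("wrist");c,_=r.snapshot("scene")
cv2.imwrite("pics/v4.png",np.vstack([cv2.resize(w,(400,300)),cv2.resize(c,(400,300))]))
a=np.load("scene0.npz")["p"];df=cv2.absdiff(a,c).max(2)>40;df[:170]=0
v,u=np.nonzero(df);print("changed px below row170",len(u),(u.min(),u.max(),v.min(),v.max()) if len(u) else "","near pigs",df[170:260,200:360].sum())
E
```

```text
t 10.65 tcp [ 0.4513 -0.3866  0.1163] gap 0.00022663203891008275 F [ 0.6   0.17 -0.05]
axes
 [[-0.956 -0.     0.293]
 [-0.293 -0.    -0.956]
 [ 0.    -1.     0.   ]]
tool units [ 0.    0.14 -0.02] q [ 0.7   0.63 -0.13  1.78  0.11  0.74 -0.76]
changed px below row170 3617 (np.int64(0), np.int64(141), np.int64(170), np.int64(252)) near pigs 0
```

View pics/v4.png

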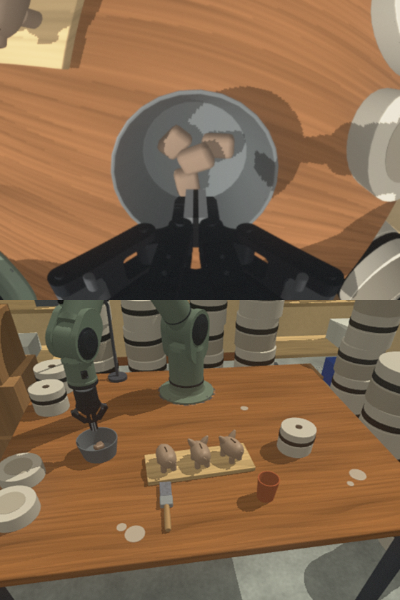

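The fingertips are about 3–4 cm above the middle of the tub's mouth, and no pixels have changed around the banks. Handing in.

```bash
python3 - <<'E'
from station import r
print(r.close_job())
E
```

```text
the job is handed in; nothing more can be done
None
```

I pointed with closed fingertips at the earless bank, then at the tub of clay scraps, and handed the job in while still pointing at the tub. No verdict was reported.

| Target | Measured position (x, y) | TCP while pointing | Fingertips above the back / rim | Held |
|---|---|---|---|---|
| Earless bank (right-hand end of the row, robot's view) | (0.581, −0.137) | (0.582, −0.136, 0.140) | about 3.4 cm | just over 2 s |
| Tub mouth | (0.451, −0.386) | (0.451, −0.387, 0.116) | about 3.8 cm | over 2 s |

- **Agreement between views:** the three views of the bank's coin slot differed by about 6 mm in x. The tub estimates from the three cameras agreed within about 8 mm. Both are well inside the limits.
- **Discarded reading:** one early, slanted wrist-camera estimate of the tub was off by about 4 cm. A look from straight above agreed with the other cameras, so I dropped the early one.
- **Last checks:** every force reading stayed within about 1.5 N (the reading before any move was the same size), and there was no sign of contact. In the last scene image, nothing had changed around the banks compared with the start. The only changes in the lower part of that image (row 170 down) were on its left, around the tub, where the arm and its shadow now are. I put them down to those and did not re-measure the tub. The run took about 11 s of the 42 s allowed.

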